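# Slide the chassis plate out for pick-up

### The job

On the two-lane plywood stand, find the aluminium plate with the big round hole. First tip the steel stop at the mouth of its lane outwards so that it drops down, then push that plate along its lane until about 40 mm of it overhangs the mouth, lying flat and still in its lane, so that its edge can be taken later. Only push with the fingertips: do not lift or carry the plate; leave the plain plate, the stop of its lane and everything else where they are, and finish clear of the work.

Things in the scene. Friction and masses are not known exactly. Their poses are not given: they have to be found in the camera images.
- stand: Fixed plywood stand, 182 (x) x 280 (y) mm. Origin: centre of its footprint, on the table. Two lanes run along its y axis, centred at x = -45 mm (near) and +45 mm (far), each 76 mm wide between ribs that rise 8 mm above the deck. The deck (lane floor) is 60 mm above the table, y = -140 to +140 mm. The mouth of each lane, with its stop, is the deck's edge at y = +140; the other end is open.
- holed_mid (a point): The plate to push: flat aluminium, 70 (x) x 140 (y) x 6 (z) mm, 0.11 to 0.18 kg, with a 40 mm round hole in its middle. This point is the hole's centre, half-way up; y along the plate, z up. It lies in either lane with 3 mm play each side, its front edge 45 to 90 mm short of the mouth at the start, at least 50 mm of bare deck behind it.
- plain: The other plate, same size but without a hole, about 0.16 kg, lying in the other lane. Leave alone. Origin: centre of its underside.
- flap_near (a joint): Stop at the mouth of the near lane (stand x = -45 mm): hinge angle, rad. 0 upright; -0.2 leaning in over the deck (its rest, by its own weight); grows as it tips outwards (stand +y). Well past upright it falls by itself to 2.7, hanging below the deck. Under 1 N at its top edge tips it.
- flap_far (a joint): The same stop for the far lane (stand x = +45 mm).
- flap_near_top (a point): Middle of the top edge of the near lane's stop, a steel flap 60 mm wide and 5 mm thick that stands 28 mm above the deck when upright. Its hinge axis lies along stand x, 36 mm from this edge, 6 mm beyond the mouth and 8 mm below the deck surface.
- flap_far_top (a point): The same point on the far lane's stop, which is identical.
- hub: Bystander: brass wheel hub, 32 mm wide, 28 mm high, standing on the plain plate. Origin: centre of its underside.
- jar: Bystander: screw jar, 48 mm wide, 55 mm high, beside the stand on its +x side. Origin: centre of its underside.
- driver: Bystander: screwdriver, 170 mm long, lying on the table beside the stand on its -x side, roughly along the lanes. Origin: under its middle.
- mug: Bystander: white mug, 76 mm wide, 90 mm high. Origin: centre of its underside.
- can: Bystander: can, 56 mm wide, 115 mm high. Origin: centre of its underside.
- tyre: Bystander: rubber tyre lying flat, 110 mm wide, 30 mm high. Origin: centre of its underside.
Mind the look-alikes: they are no part of the job. Leave any black or blue look-alike of the part that bears holed_mid alone.

How it is judged:
By the outcome, as a careful person would: the job done as asked, in the order asked, and still so for the second after the job is handed in, with the robot touching nothing.
It also fails if it takes over 45 s, if anything falls off the work surface, if the arm or the gripper's body presses on something with over 40 N, if the wrist force passes 120 N, or if a joint passes its speed limit or range.

### The arm

A 7-joint arm with a two-finger parallel gripper is mounted at the origin on the work surface. World frame = base frame: x ahead of the robot, y to its left, z up, the work surface at z = 0. Lengths are in mm, angles in rad, forces in N, time in s.
With the tool pointing down it reaches from about 400 to 875 mm from the base axis. Payload 4.4 kg.
Tool frame: the origin (TCP) lies on the centre line of the jaws, within the pads' length; the fingertips stand 25 mm ahead of it and the grasp point (between the pads) lies 6 mm ahead of it; z points along the fingers, x is the direction in which the jaws open and shut, and the axes are right-handed (so a half turn about z gives the same grasp; the last joint's range is limited). The gripper opens to 85 mm and grips with 20 to 120 N. Pads are 22 mm wide; open, the fingers measure 114 mm over their backs; the gripper's body (76 mm by 85 mm) begins 54 mm behind the grasp point. The pads swing forward as they close: fully open they stand 13 mm farther back than shut.
Start: joints at [1.283, 0.628, 0.038, 1.517, -0.027, 0.996, -0.02], TCP at [143.017, -634.085, 256.313] pointing down, gripper open.
Joint ranges: [-3.06, 3.06], [-0.37, 2.12], [-1.25, 1.32], [0.18, 2.47], [-1.1, 4.24], [0.23, 1.98], [-2.94, 2.94]. Speed limits (rad/s): [2.57, 2.57, 3.14, 3.14, 3.14, 3.14, 3.14].

### API

Orientations are given as [roll, pitch, yaw] about the fixed x, y, z axes, in that order (R = Rz(yaw) Ry(pitch) Rx(roll)).
In Python, from cell import ctrl, cams gives the robot as it stands. The module is installed in compiled form; this text tells all that it offers.
- The arm moves only by the tool step_arm, never from a script. Its arguments are lists of equal length, an entry for each row: "linear": the shift along the tool's x, y, z in mm, a list of three; "yaw": the turn about the tool's z in rad; "gripper": the opening, from -1 (shut) to 1 (fully open). A call has 1 to 8 rows; each row is the pose to reach, as a shift and turn from the pose commanded when the call began, along the tool's axes at that moment; what a row does not reach only later rows make up. A row lasts 1/12 s, in which the tool goes at most 41.7 mm and 7.16 degrees, less where a joint would pass 70% of its speed; a pose out of reach is approached as far as the arm can. A call with a gripper value outside its range is refused whole. The fingers move at their own pace and stop on an object; the grip force is fixed at half the most. Time passes only in rows, so rows that repeat a pose let the fingers close. It gives the time, the measured TCP pose, the force and the opening at its end, in the units of the state.
- ctrl.read_state(): the state, without advancing time (a new reading comes with each control period).
- cams.get_image(name): name is "scene" or "top" or "wrist"; returns a dict with "frame" (480x640x3 uint8, red, green, blue), "depth" (480x640 float32, mm along the optical axis (not along the pixel's ray), 0 where there is no reading), "intrinsics" (3x3 intrinsics, pixels), "cam_to_world" (4x4, takes a point from camera to world coordinates). Camera axes: x right, y down, z forward; pixel columns grow to the right and rows downward; lengths in mm; the calibration is good to about 2 mm. A picture is of the moment at which its call begins.
- ctrl.finish_job(): hands the job in, once; it reports no verdict.
Trained networks look in the newest picture that a camera, given by its name, has taken for a name from the list of things; names that differ only in an ending like _2 or _b are one class to them, and where a whole thing is asked for, a point or a joint stands for the part that bears it (a point fixed in the world has none). Each returns a list of dicts, best first, with "conf" (0 to 1); they miss things now and then, are a little off and sometimes report something else, mostly with a low value. They report only what shows in the picture. A call takes as long as a camera call. They do not tell look-alikes from the thing itself.
- cams.regions_of(camera, name): "pixels" (480x640 bool, what is visible of it) and "pixel" ([column, row] in pixels, amid what is visible of it).
The state is a dict: "clock": time; "qpos": joint angles; "qd": joint speeds; "tau": joint torques, N m; "eef_pos": TCP position; "tool_rot": TCP orientation; "force": force on the tool from outside, world axes, zero at the start; "torque": the same for the moment, N m; "width": finger opening in mm.
Only numpy, scipy, OpenCV 4.12 (cv2) and the standard library are available. Lean on these libraries where they do the work, as an engineer would, in place of code of your own. Each camera call takes 0.05 s, during which the arm holds its last target.

## Working session

There is one attempt and no reset: what is moved stays moved. The work goes in short steps, Python scripts to look and compute and a tool call to move; the robot and the scene stay as the last step left them, time stands still between calls to the robot, and variables do not carry over. Pictures are saved under pics/ and viewed, and the job is handed in when it is done.

Besides the shell and the picture viewer there is one more tool, called after "Request:" in YAML: its name, and indented under it one key for each argument. step_arm: Moves the arm, as the interface text tells. Its arguments: {"type":"object","properties":{"linear":{"type":"array"},"yaw":{"type":"array"},"gripper":{"type":"array"}},"required":["linear","yaw","gripper"]}

```bash
mkdir -p pics
cat > h.py <<'E'
import numpy as np, cv2
from cell import ctrl, cams
def snap(n,fn):
    im=cams.get_image(n)
    cv2.imwrite('pics/'+fn,cv2.cvtColor(im['frame'],cv2.COLOR_RGB2BGR))
    np.savez('pics/'+fn[:-4]+'.npz',**im)
    return im
def world(im,mask):
    v,u=np.nonzero(mask&(im['depth']>0)); d=im['depth'][v,u]
    K=im['intrinsics']
    p=np.stack([(u-K[0,2])/K[0,0]*d,(v-K[1,2])/K[1,1]*d,d,np.ones_like(d)])
    return (im['cam_to_world']@p)[:3].T
E
python3 - <<'E'
from h import *
s=ctrl.read_state(); print({k:np.round(v,3) for k,v in s.items()})
for n in ['scene','top','wrist']:
    im=snap(n,n+'0.png'); print(n,im['cam_to_world'].round(2).tolist())
E
```

```text
{'clock': np.float64(0.0), 'qpos': array([ 1.283,  0.629,  0.038,  1.518, -0.027,  0.996, -0.02 ]), 'qd': array([ 0.001, -0.   ,  0.001, -0.   , -0.002, -0.   , -0.   ]), 'tau': array([ 1.0000e-03, -5.6341e+01,  1.2260e+00, -1.9345e+01,  1.1000e-02,
        1.1000e-02, -0.0000e+00]), 'eef_pos': array([ 142.929, -633.506,  255.4  ]), 'tool_rot': array([ 3.142e+00,  2.000e-03, -1.349e+00]), 'force': array([ 1.136, -0.115,  0.132]), 'torque': array([-0.056, -0.008, -0.038]), 'width': np.float64(85.111)}
scene [[0.05, 0.85, -0.53, 1015.0], [1.0, -0.04, 0.03, -2.58], [0.0, -0.53, -0.85, 884.0], [0.0, 0.0, 0.0, 1.0]]
top [[0.0, -0.98, 0.18, 311.5], [-1.0, -0.0, -0.01, 15.43], [0.01, -0.18, -0.98, 1275.28], [0.0, 0.0, 0.0, 1.0]]
wrist [[0.22, -0.94, -0.26, 210.01], [-0.98, -0.21, -0.06, -618.34], [-0.0, 0.27, -0.96, 372.29], [0.0, 0.0, 0.0, 1.0]]
```

View pics/scene0.png

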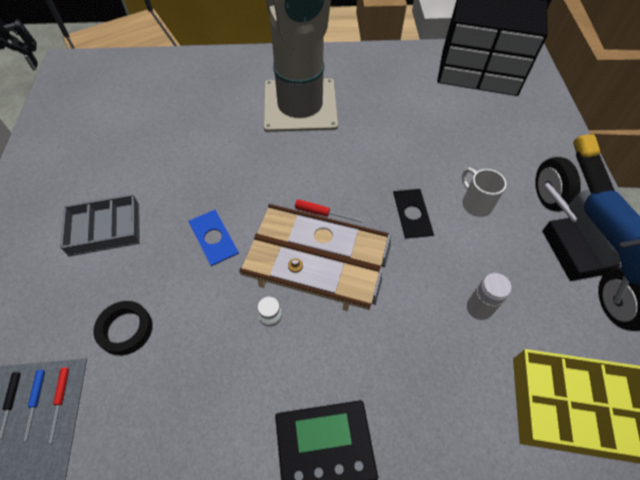

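View pics/top0.png

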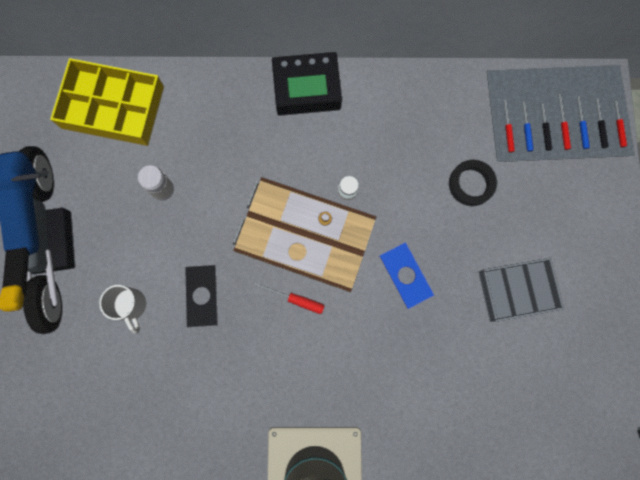

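View pics/wrist0.png

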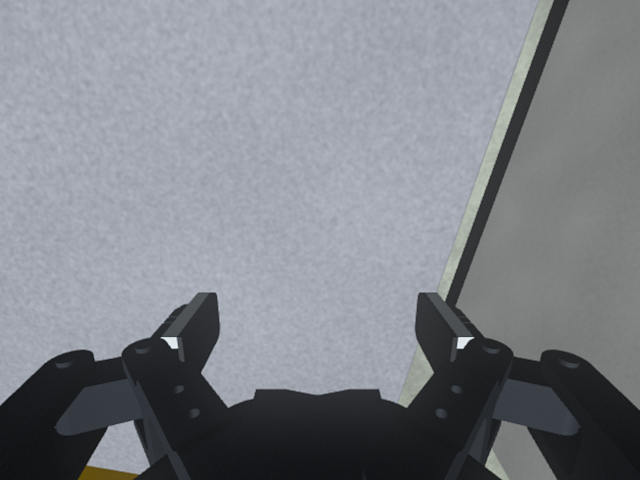

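The holed plate lies in the near lane (hole at scene (324,235) and top (297,251)). The mouths with their steel flaps face world +y. The hub stands on the plain plate in the far lane. Next I measure positions.

Run:
```python
from h import *
for cam in ['top','scene']:
    im=cams.get_image(cam)
    for nm in ['stand','holed_mid','plain','flap_near','flap_near_top','hub','driver','jar']:
        for r in cams.regions_of(cam,nm)[:3]:
            P=world(im,r['pixels'])
            if len(P)==0: continue
            print(cam,nm,round(r['conf'],2),np.round(r['pixel']),len(P),'med',np.median(P,0).round(1),'min',np.percentile(P,3,0).round(0),'max',np.percentile(P,97,0).round(0))
# stand fit from plate/deck masks
    r=cams.regions_of(cam,'stand')
    np.savez('pics/st_'+cam,P=world(im,r[0]['pixels']))
    for k,nm in [(0,'stand')]:
        P=np.load('pics/st_'+cam+'.npz')['P']; P=P[P[:,2]>50]
        print(cam,cv2.minAreaRect(P[:,:2].astype(np.float32)), np.histogram(P[:,2],bins=range(48,100,4)))
s=cv2.resize(cams.get_image('top')['frame'][160:310,220:400],None,fx=4.4,fy=4,interpolation=cv2.INTER_CUBIC); cv2.imwrite('pics/topz.png',s[:,:,::-1])
s=cv2.resize(cams.get_image('scene')['frame'][180:330,220:400],None,fx=4.4,fy=4,interpolation=cv2.INTER_CUBIC); cv2.imwrite('pics/scz.png',s[:,:,::-1])
```

```text
top stand 0.82 [301. 236.] 6478 med [527.1  33.7  60.4] min [ 422. -116.   54.] max [639. 164.  71.]
top holed_mid 0.87 [203. 301.] 1648 med [389.7 261.    4.8] min [326. 228.  -1.] max [460. 295.  10.]
top holed_mid 0.67 [412. 268.] 1564 med [ 441.3 -217.8    5.3] min [ 378. -265.    0.] max [ 505. -170.   10.]
top holed_mid 0.62 [291. 245.] 1524 med [488.2  38.   65.2] min [446. -27.  61.] max [530. 102.  70.]
top plain 0.89 [314. 214.] 1735 med [571.6   2.2  65.2] min [528. -62.  61.] max [613.  64.  71.]
top flap_near 0.65 [238. 231.] 75 med [533.  168.9  86.2] min [508. 160.  51.] max [557. 178.  91.]
top flap_near_top 0.55 [239. 231.] 71 med [533.7 168.7  86.3] min [508. 159.  53.] max [558. 178.  91.]
top flap_near_top 0.26 [300. 234.] 6171 med [527.   38.2  60.4] min [ 423. -117.   55.] max [638. 163.  71.]
top hub 0.4 [325. 222.] 134 med [560.1 -24.7  73.1] min [549. -39.  63.] max [577. -11.  86.]
top driver 0.7 [252. 196.] 56 med [616.7 141.   84.9] min [598. 134.  -1.] max [632. 146.  90.]
top driver 0.64 [306. 302.] 393 med [377.2  17.7  22.4] min [355. -19.  13.] max [4
[... 1066 characters left out ...]
] min [513. 160.  54.] max [568. 183.  90.]
scene hub 0.49 [295. 263.] 158 med [572.6 -22.3  75.5] min [552. -36.  66.] max [582. -10.  92.]
scene hub 0.3 [115. 317.] 1965 med [ 669.6 -379.    29.1] min [ 616. -429.    0.] max [ 719. -327.   33.]
scene driver 0.75 [318. 210.] 479 med [388.   31.1  19.5] min [363. -18.  -0.] max [419. 125.  27.]
scene jar 0.6 [270. 311.] 540 med [659.7 -78.5  53.6] min [633. -99.  13.] max [673. -60.  58.]
scene ((535.526611328125, 25.395538330078125), (289.22808837890625, 184.67410278320312), 70.55903625488281) (array([  54,  147, 2035, 2330, 1055,  864,   24,   14,   19,   86,   49,
          0]), array([48, 52, 56, 60, 64, 68, 72, 76, 80, 84, 88, 92, 96]))
```

View pics/topz.png

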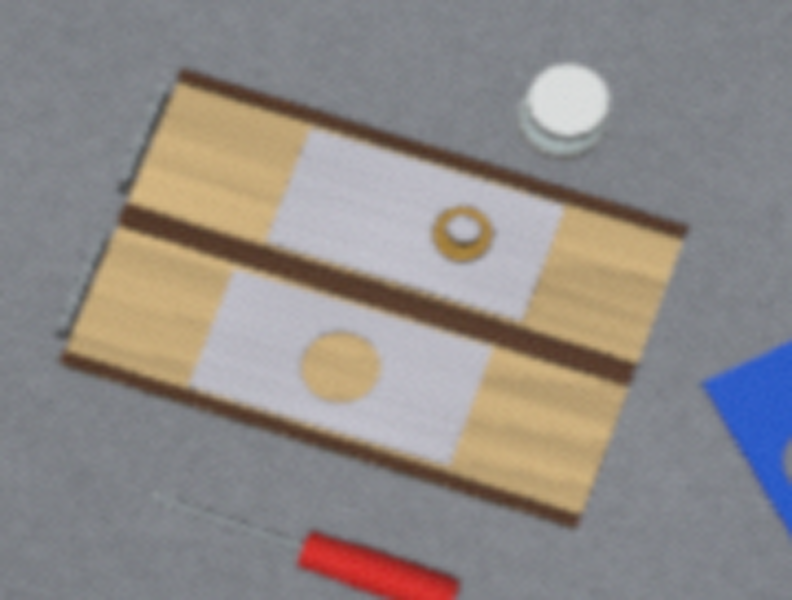

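View pics/scz.png

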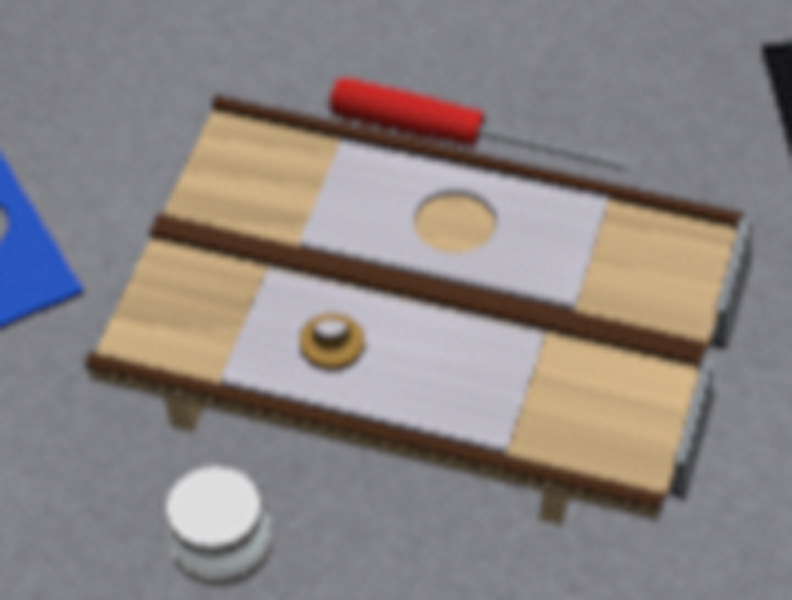

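Request:
step_arm:
  linear:
    - [-29,-24,-2]
    - [-58,-48,-4]
    - [-87,-72,-6]
    - [-116,-96,-9]
    - [-145,-120,-11]
    - [-174,-144,-13]
    - [-203,-168,-15]
    - [-232,-192,-17]
  yaw: [-0.1,-0.2,-0.3,-0.4,-0.5,-0.6,-0.7,-0.8]
  gripper: [1,1,1,0,-1,-1,-1,-1]

```text
clock: 1.92
eef_pos: [279.8, -364.0, 273.7]
tool_rot: [3.141, -0.001, -0.544]
force: [0.4, 0.1, 0.6]
width: 25.6
```

Request:
step_arm:
  linear:
    - [-3,-38,-2]
    - [-6,-76,-4]
    - [-8,-114,-6]
    - [-11,-152,-8]
    - [-14,-190,-10]
    - [-17,-228,-12]
    - [-19,-266,-14]
    - [-22,-304,-16]
  yaw: [-0.05,-0.1,-0.15,-0.21,-0.21,-0.21,-0.21,-0.21]
  gripper: [-1,-1,-1,-1,-1,-1,-1,-1]

```text
clock: 2.58
eef_pos: [419.9, -93.1, 289.8]
tool_rot: [3.141, -0.001, -0.339]
force: [-0.4, -1.0, -0.9]
width: 0.3
```

Request:
step_arm:
  linear:
    - [4,-32,-2]
    - [9,-66,-4]
    - [13,-100,-6]
    - [17,-134,-8]
    - [22,-168,-10]
    - [22,-168,-10]
    - [22,-168,-10]
  yaw: [0,0,0,0,0,0,0]
  gripper: [-1,-1,-1,-1,-1,-1,-1]

```text
clock: 3.17
eef_pos: [496.3, 58.6, 299.4]
tool_rot: [-3.141, -0.0, -0.335]
force: [-0.3, -0.0, -0.3]
width: 0.2
```

Run:
```python
from h import *
s=ctrl.read_state(); print(s['clock'],s['eef_pos'].round(1),s['tool_rot'].round(4),s['qpos'].round(2),s['force'].round(1))
im=snap('wrist','w1.png'); print(im['cam_to_world'].round(3).tolist(),im['intrinsics'][0])
```

```text
3.1667 [496.3  58.6 299.4] [-3.1405e+00 -2.0000e-04 -3.3490e-01] [ 0.13  0.38 -0.42  1.86  0.19  0.93 -0.71] [-0.3 -0.  -0.3]
[[0.944, -0.316, -0.088, 518.92], [-0.329, -0.909, -0.255, 123.529], [0.0, 0.27, -0.963, 416.288], [0.0, 0.0, 0.0, 1.0]] [330.93403616   0.         316.97887269]
```

View pics/w1.png

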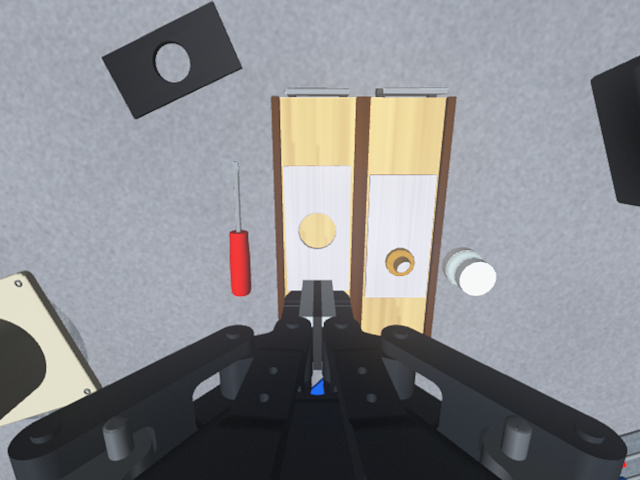

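Wrist view: the near lane is at columns 281–353, its mouth at row ~97, its flap at (285–350, 90), and the plate's front edge at row 166 with the hole at (317,230). I'll measure these precisely, together with the depth.

```bash
cat >> h.py <<'E'
def ray(im,u,v,z):
    K=im['intrinsics'];T=im['cam_to_world']
    d=T[:3,:3]@np.array([(u-K[0,2])/K[0,0],(v-K[1,2])/K[1,1],1.]);o=T[:3,3]
    return o+d*(z-o[2])/d[2]
E
python3 - <<'E'
from h import *
im=dict(np.load('pics/w1.npz'))
D={}
for nm in ['holed_mid','plain','flap_near','flap_far','stand','hub']:
    for r in cams.regions_of('wrist',nm)[:3]:
        P=world(im,r['pixels']); 
        v,u=np.nonzero(r['pixels'])
        print(nm,round(r['conf'],2),'u',u.min(),u.max(),'v',v.min(),v.max(),'med',np.median(P,0).round(1),'min',np.percentile(P,3,0).round(1),'max',np.percentile(P,97,0).round(1))
f=im['frame']
cv2.imwrite('pics/w1z.png',cv2.resize(f[80:230,265:465],None,fx=4,fy=4,interpolation=cv2.INTER_CUBIC)[:,:,::-1])
g=f.astype(int)
for c in (300,317,335): print(c,[tuple(x) for x in g[84:104,c]])
dp=im['depth']; 
for c in (300,317,335):
  print([world(im,np.eye(1,640*480,r*640+c).reshape(480,640)>0).round(0).tolist() for r in (86,88,90,92,94,96,98,100,130,150,180)])
E
```

```text
holed_mid 0.95 u 101 241 v 1 118 med [397.9 266.1   5. ] min [328.5 230.    2.9] max [461.2 298.7   6.6]
holed_mid 0.87 u 283 349 v 165 290 med [493.1  55.5  65.1] min [447.1 -19.1  63.6] max [534.  106.2  66.5]
holed_mid 0.55 u 309 324 v 378 395 med [ 409.3 -196.6    5.1] min [ 397.1 -209.1   -1.2] max [499.7  68.5 348.3]
plain 0.91 u 364 436 v 173 297 med [574.3  12.3  65.1] min [529.5 -61.2  63.4] max [615.6  68.5  66.5]
flap_near 0.72 u 286 348 v 88 94 med [534.4 171.3  86.5] min [510.3 161.4  52.7] max [560.6 179.5  88. ]
flap_far 0.74 u 375 447 v 86 96 med [620.9 142.5  86.2] min [592.5 131.7  -1.2] max [672.1 157.   88.2]
stand 0.95 u 270 456 v 86 335 med [550.7  99.4  59.6] min [448.  -95.9  57.1] max [646.1 170.7  85.8]
stand 0.49 u 283 349 v 165 290 med [493.1  55.   65.1] min [447.1 -19.   63.6] max [533.9 106.3  66.5]
hub 0.57 u 385 413 v 248 275 med [562.2 -15.   74.2] min [550.5 -34.1  68. ] max [577.8  -6.8  90.9]
hub 0.34 u 270 455 v 87 336 med [550.6  99.3  59.6] min [447.9 -96.   57.5] max [645.2 169.7  85.8]
300 [(np.int64(165), np.int64(168), np.int64(176)), (np.i
[... 2842 characters left out ...]
], [[520.0, 175.0, 88.0]], [[520.0, 178.0, 54.0]], [[519.0, 184.0, 0.0]], [[519.0, 174.0, 59.0]], [[518.0, 172.0, 58.0]], [[508.0, 145.0, 61.0]], [[501.0, 127.0, 60.0]], [[491.0, 98.0, 65.0]]]
[[[541.0, 188.0, -1.0]], [[536.0, 173.0, 86.0]], [[536.0, 171.0, 87.0]], [[535.0, 170.0, 87.0]], [[536.0, 173.0, 52.0]], [[538.0, 178.0, -2.0]], [[535.0, 168.0, 59.0]], [[534.0, 166.0, 60.0]], [[525.0, 139.0, 61.0]], [[518.0, 121.0, 60.0]], []]
[[[561.0, 181.0, 1.0]], [[552.0, 167.0, 86.0]], [[551.0, 166.0, 87.0]], [[551.0, 164.0, 87.0]], [[553.0, 166.0, 54.0]], [[558.0, 171.0, -1.0]], [[552.0, 162.0, 58.0]], [[551.0, 161.0, 58.0]], [[542.0, 133.0, 59.0]], [[536.0, 115.0, 60.0]], [[526.0, 86.0, 65.0]]]
```

View pics/w1z.png

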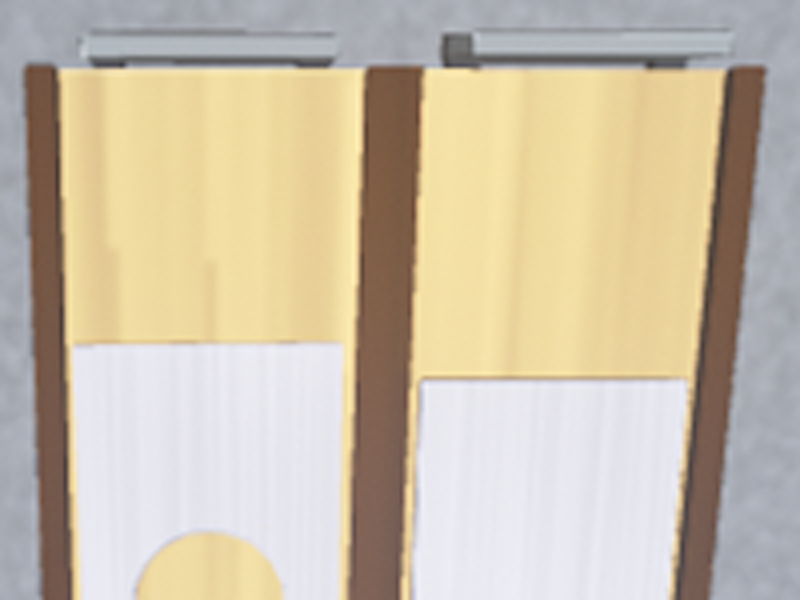

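Run:
```python
from h import *
im=dict(np.load('pics/w1.npz'))
A=ray(im,271.3,96.5,68);B=ray(im,456.3,96.5,68);C=ray(im,279.5,97,60);D=ray(im,356.3,97,60)
pl=ray(im,283.3,166.2,66);pr=ray(im,350.8,165.7,66)
print(A,B,np.linalg.norm(B-A),C,D,np.linalg.norm(D-C)); th=np.arctan2(*(B-A)[[1,0]]); print('yaw',th)
ex=np.array([np.cos(th),np.sin(th)]);ey=np.array([-np.sin(th),np.cos(th)])
m=(A+B)[:2]/2; S=m-140*ey; print('S',S)
g=im['frame'].astype(int); hole=((g[:,:,0]-g[:,:,2])>40)
n,l,st,ce=cv2.connectedComponentsWithStats(hole.astype(np.uint8)); 
h=None
for i in range(1,n):
    if abs(ce[i][0]-317)<5 and abs(ce[i][1]-230)<8: print(st[i],ce[i]); h=ray(im,ce[i][0],ce[i][1],64)
for nm,p in dict(A=A,B=B,C=C,D=D,pl=pl,pr=pr,h=h,f1=ray(im,286,92,86),f2=ray(im,349,92,86)).items():
    q=p[:2]-S; print(nm,p.round(1),(q@ex).round(1),(q@ey).round(1))
```

```text
[492.55740918 183.0096299   68.        ] [662.86589956 123.75784787  68.        ] 180.3212565668633 [499.50815742 181.25798293  60.        ] [571.85645485 156.08736806  60.        ] 76.60180150725314
yaw -0.33481040951932833
S [531.70903859  21.15757151]
[299 213  37  35 994] [316.95975855 230.21830986]
A [492.6 183.   68. ] -90.2 140.0
B [662.9 123.8  68. ] 90.2 140.0
C [499.5 181.3  60. ] -83.0 140.6
D [571.9 156.1  60. ] -6.4 140.6
pl [479.8 117.   66. ] -80.5 73.5
pr [546.   94.5  66. ] -10.7 74.0
h [490.1  40.6  64. ] -45.7 4.8
f1 [508.1 179.1  86. ] -74.2 141.4
f2 [562.9 160.   86. ] -16.1 141.4
```

Request:
step_arm:
  linear:
    - [0,-20,12]
    - [1,-45,40]
    - [1,-70,75]
    - [1,-84,110]
    - [1,-84,145]
    - [1,-84,175]
    - [1,-84,193]
    - [1,-84,200]
  yaw: [0,0,0,0,0,0,0,0]
  gripper: [-1,-1,-1,-1,-1,-1,-1,-1]

```text
clock: 4.18
eef_pos: [522.9, 134.1, 96.4]
tool_rot: [3.138, 0.004, -0.34]
force: [0.1, 0.1, 0.5]
width: 0.0
```

Run:
```python
from h import *
s=ctrl.read_state(); print(s['clock'],s['eef_pos'].round(1),s['tool_rot'].round(4),s['force'].round(1))
im=snap('wrist','w2.png')
A=snap('scene','s2.png'); cv2.imwrite('pics/s2z.png',cv2.resize(A['frame'][150:330,260:440],None,fx=3.3,fy=3.3,interpolation=cv2.INTER_CUBIC)[:,:,::-1])
```

```text
4.1833 [522.9 134.1  96.4] [ 3.1382  0.0041 -0.3396] [0.1 0.1 0.5]
```

View pics/w2.png

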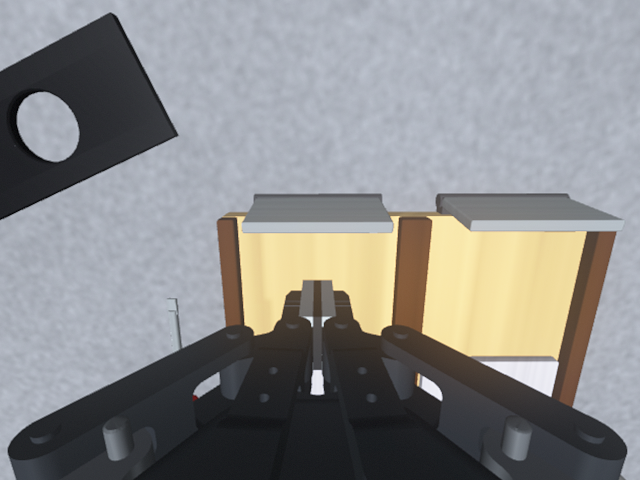

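View pics/s2z.png

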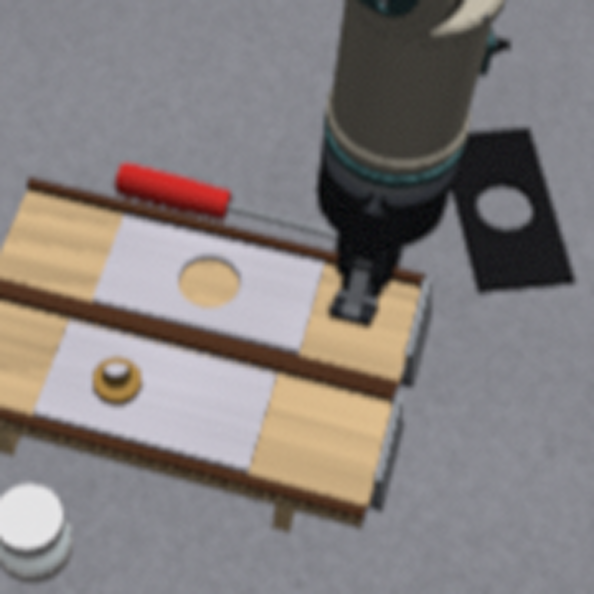

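The closed fingertips are between the plate and the near flap, low enough to catch it and clear of both. Next I push outwards gently.

Request:
step_arm:
  linear:
    - [0,-8,0]
    - [0,-16,0]
    - [0,-24,0]
    - [0,-32,0]
    - [0,-40,0]
    - [0,-48,0]
    - [0,-57,0]
    - [0,-66,0]
  yaw: [0,0,0,0,0,0,0,0]
  gripper: [-1,-1,-1,-1,-1,-1,-1,-1]

```text
clock: 4.95
eef_pos: [546.9, 198.6, 99.4]
tool_rot: [-3.141, -0.0, -0.339]
force: [0.1, -0.4, -0.7]
width: 0.1
```

Run:
```python
from h import *
s=ctrl.read_state(); print(s['clock'],s['eef_pos'].round(1),s['tool_rot'].round(4),s['force'].round(1))
im=snap('wrist','w3.png')
A=snap('scene','s3.png'); cv2.imwrite('pics/s3z.png',cv2.resize(A['frame'][150:330,260:440],None,fx=3.3,fy=3.3,interpolation=cv2.INTER_CUBIC)[:,:,::-1])
```

```text
4.95 [546.9 198.6  99.4] [-3.1414e+00 -1.0000e-04 -3.3880e-01] [ 0.1 -0.4 -0.7]
```

View pics/w3.png

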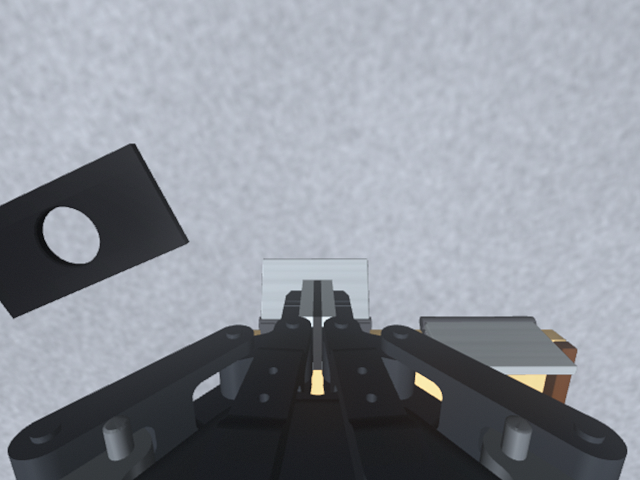

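View pics/s3z.png

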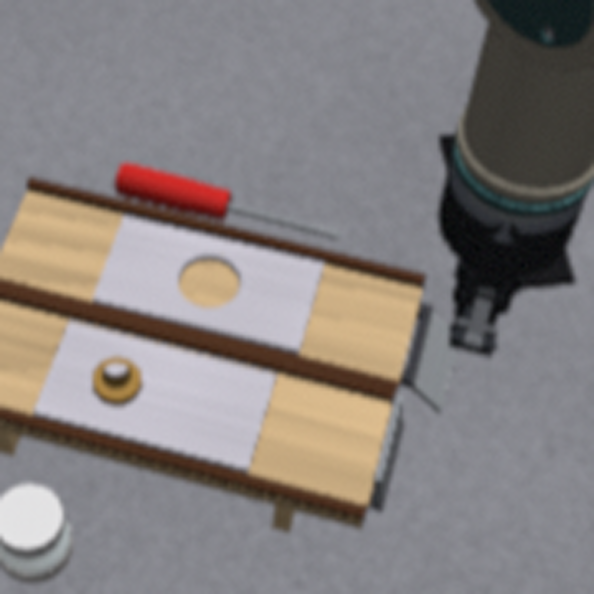

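The near flap is past upright and falling outwards. I lift and go back behind the plate.

Request:
step_arm:
  linear:
    - [0,5,-25]
    - [0,25,-45]
    - [-1,60,-50]
    - [-1,100,-50]
    - [-1,140,-50]
    - [-1,180,-50]
    - [-1,220,-50]
    - [-1,255,-50]
  yaw: [0,0,0,0,0,0,0,-0.004]
  gripper: [-1,-1,-1,-1,-1,-1,-1,-1]

```text
clock: 5.72
eef_pos: [459.2, -45.4, 149.3]
tool_rot: [3.14, 0.001, -0.336]
force: [0.2, -0.9, -0.6]
width: 0.0
```

Request:
step_arm:
  linear:
    - [0,9,0]
    - [0,9,0]
    - [0,9,0]
  yaw: [0,0,0]
  gripper: [-1,-1,-1]

```text
clock: 5.97
eef_pos: [458.3, -51.1, 149.5]
tool_rot: [-3.141, -0.001, -0.336]
force: [0.1, 0.4, 1.1]
width: -0.2
```

Run:
```python
from h import *
s=ctrl.read_state(); print(s['clock'],s['eef_pos'].round(1),s['tool_rot'].round(4),s['force'].round(1))
th=-.335;ex=np.array([np.cos(th),np.sin(th)]);ey=np.array([-np.sin(th),np.cos(th)]);S=[531.7,21.2]
q=s['eef_pos'][:2]-S; print('tcp stand',q@ex,q@ey)
im=snap('wrist','w4.png')
A=snap('scene','s4.png'); cv2.imwrite('pics/s4z.png',cv2.resize(A['frame'][150:330,240:420],None,fx=3.3,fy=3.3,interpolation=cv2.INTER_CUBIC)[:,:,::-1])
```

```text
5.9667 [458.3 -51.1 149.5] [-3.1408e+00 -6.0000e-04 -3.3640e-01] [0.1 0.4 1.1]
tcp stand -45.572383161631194 -92.37975293767428
```

View pics/w4.png

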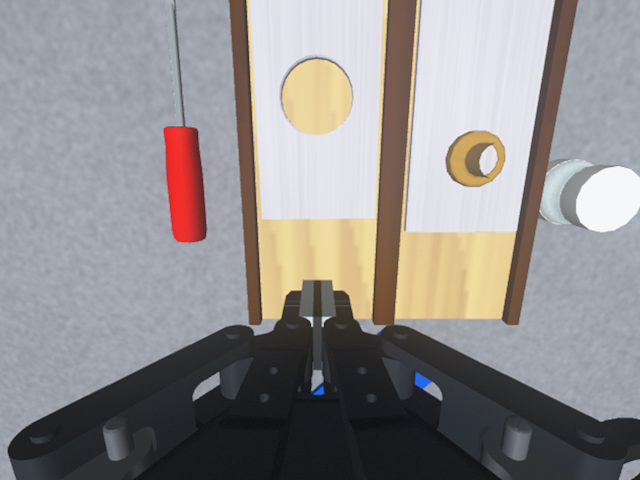

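View pics/s4z.png

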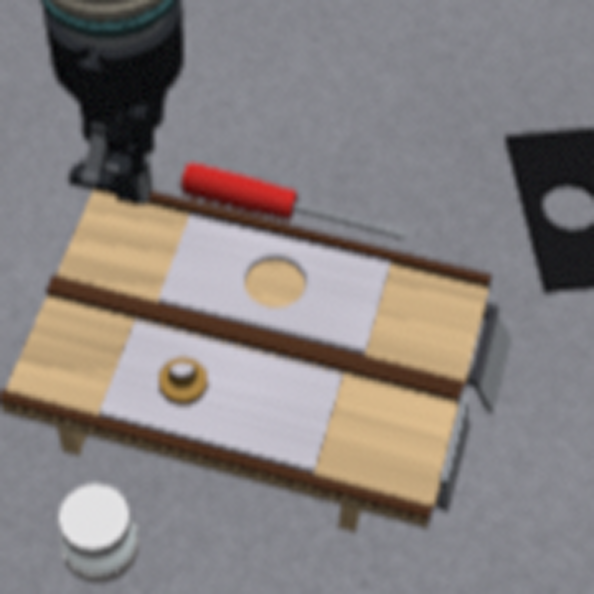

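The near stop now hangs down (s4z, around (490,355)), and the far stop still stands. In w4 the plate's rear edge is at row 219. I measure it.

```bash
cat >> h.py <<'E'
th=-.335;ex=np.array([np.cos(th),np.sin(th)]);ey=np.array([-np.sin(th),np.cos(th)]);S=np.array([531.7,21.2])
def st(p): q=np.asarray(p)[:2]-S; return np.round([q@ex,q@ey],1)
E
python3 - <<'E'
from h import *
im=dict(np.load('pics/w4.npz'))
for u,v,z in [(262,219,66),(375,219,66),(317,95,63),(250,325,68),(511,325,68),(390,323,68),(234,0,68)]: print(u,v,st(ray(im,u,v,z)))
for a,b in ((225,262),(225,375)):pass
P=world(im,(np.indices((480,640))[0]>240)&(np.indices((480,640))[0]<275)&(np.indices((480,640))[1]>270)&(np.indices((480,640))[1]<365)); print('deck z',np.median(P[:,2]),len(P))
P=world(im,(np.indices((480,640))[0]>160)&(np.indices((480,640))[0]<210)&(np.indices((480,640))[1]>270)&(np.indices((480,640))[1]<365)); print('plate z',np.median(P[:,2]))
E
```

```text
262 219 [-79.4 -66.3]
375 219 [ -9.6 -66.4]
317 95 [-45.3   5. ]
250 325 [ -90.5 -138.4]
511 325 [  84.7 -138.7]
390 323 [   3.4 -137. ]
234 0 [-88.2  49.8]
deck z 59.148536505423095 3184
plate z 65.13915045348536
```

Request:
step_arm:
  linear:
    - [0,0,15]
    - [0,0,30]
    - [0,0,42]
    - [0,0,50]
    - [0,0,55]
    - [0,0,58]
    - [0,0,60]
    - [0,0,61]
  yaw: [0,0,0,0,0,0,0,0]
  gripper: [-1,-1,-1,-1,-1,-1,-1,-1]

```text
clock: 6.73
eef_pos: [458.2, -50.8, 88.4]
tool_rot: [-3.141, -0.0, -0.334]
force: [-0.3, -0.4, -0.2]
width: -0.5
```

Request:
step_arm:
  linear:
    - [0,0,1]
    - [0,0,1]
    - [0,0,1]
  yaw: [0,0,0]
  gripper: [-1,-1,-1]

```text
clock: 6.98
eef_pos: [458.1, -51.2, 87.6]
tool_rot: [-3.141, -0.001, -0.335]
force: [0.4, -0.2, -0.3]
width: -0.0
```

Run:
```python
from h import *
s=ctrl.read_state(); print(s['clock'],s['eef_pos'].round(1),s['tool_rot'].round(4),s['force'].round(1),st(s['eef_pos']))
im=snap('wrist','w5.png')
```

```text
6.9833 [458.1 -51.2  87.6] [-3.1414e+00 -6.0000e-04 -3.3520e-01] [ 0.4 -0.2 -0.3] [-45.7 -92.6]
```

View pics/w5.png

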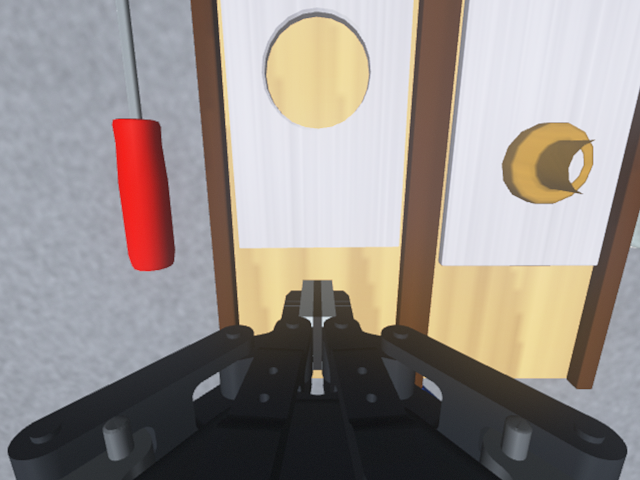

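Fingertips are in the lane behind the rear edge (row 247), about 3 mm above the deck. Pushing.

Request:
step_arm:
  linear:
    - [0,-6,0]
    - [0,-12,0]
    - [0,-18,0]
    - [0,-25,0]
    - [0,-32,0]
    - [0,-39,0]
    - [0,-46,0]
    - [0,-53,0]
  yaw: [0,0,0,0,0,0,0,0]
  gripper: [-1,-1,-1,-1,-1,-1,-1,-1]

```text
clock: 7.7
eef_pos: [475.6, -0.3, 87.3]
tool_rot: [3.142, -0.0, -0.335]
force: [0.1, -1.6, 0.2]
width: -0.1
```

Run:
```python
from h import *
s=ctrl.read_state(); print(s['clock'],s['eef_pos'].round(1),s['tool_rot'].round(4),s['force'].round(1),st(s['eef_pos']))
im=snap('wrist','w6.png')
```

```text
7.7 [ 4.756e+02 -3.000e-01  8.730e+01] [ 3.1415 -0.     -0.3347] [ 0.1 -1.6  0.2] [-46.  -38.8]
```

View pics/w6.png

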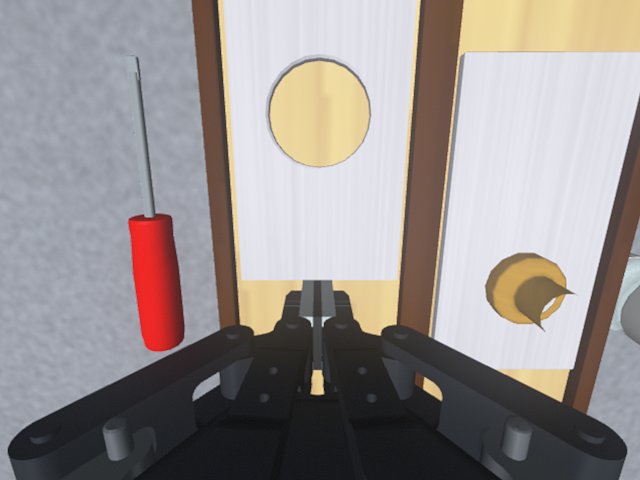

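The plate is moving straight, with its rear edge (row 280) against the fingertips. I continue.

Request:
step_arm:
  linear:
    - [0,-7,0]
    - [0,-14,0]
    - [0,-21,0]
    - [0,-28,0]
    - [0,-34,0]
    - [0,-40,0]
    - [0,-45,0]
    - [0,-48,0]
  yaw: [0,0,0,0,0,0,0,0]
  gripper: [-1,-1,-1,-1,-1,-1,-1,-1]

```text
clock: 8.42
eef_pos: [491.4, 45.2, 87.3]
tool_rot: [-3.141, -0.0, -0.334]
force: [0.6, 0.0, -0.0]
width: -0.1
```

Request:
step_arm:
  linear:
    - [0,-1,0]
    - [0,-1,0]
  yaw: [0,0]
  gripper: [-1,-1]

```text
clock: 8.58
eef_pos: [491.6, 45.5, 87.3]
tool_rot: [-3.141, -0.0, -0.335]
force: [-0.7, 0.8, 0.6]
width: -0.1
```

Run:
```python
from h import *
a=dict(np.load('pics/w6.npz'))
print('w6 rear',st(ray(a,242,280,66)),st(ray(a,397,280,66)),'hole',st(ray(a,319,112,63)))
s=ctrl.read_state(); print(s['clock'],s['eef_pos'].round(1),s['tool_rot'].round(4),s['force'].round(1),st(s['eef_pos']))
im=snap('wrist','w7.png')
A=snap('scene','s7.png'); cv2.imwrite('pics/s7z.png',cv2.resize(A['frame'][150:330,240:420],None,fx=3.3,fy=3.3,interpolation=cv2.INTER_CUBIC)[:,:,::-1])
```

```text
w6 rear [-79.6 -27.4] [-10.  -27.4] hole [-45.1  43.5]
8.5833 [491.6  45.5  87.3] [-3.1413e+00 -2.0000e-04 -3.3470e-01] [-0.7  0.8  0.6] [-45.9   9.8]
```

View pics/w7.png

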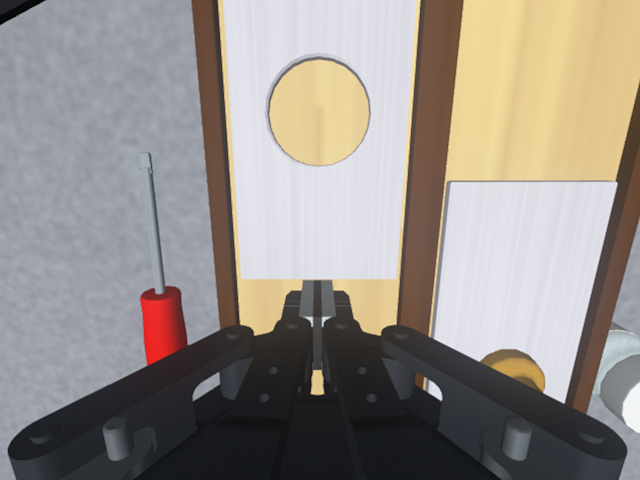

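View pics/s7z.png

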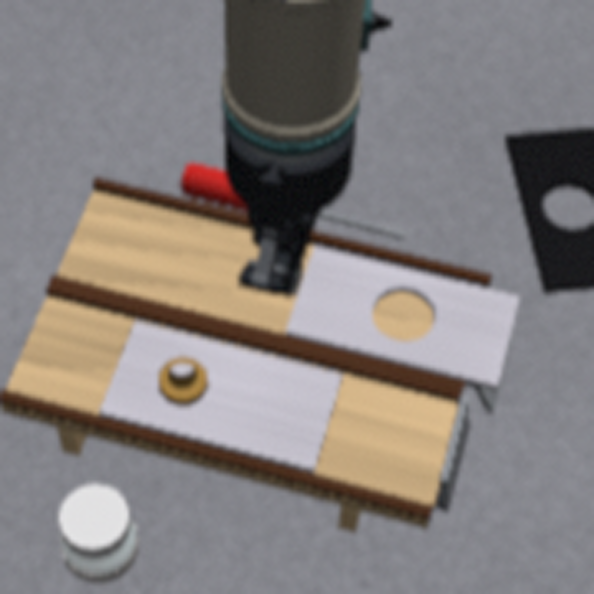

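Run:
```python
from h import *
a=dict(np.load('pics/w7.npz'))
print('w7 rear',st(ray(a,241,279,66)),st(ray(a,396,279,66)),'hole',st(ray(a,319,111,63)))
a=dict(np.load('pics/s7.npz'))
f=lambda x,y:(x/3.3+240,y/3.3+150)
for p,z in [((519,295),66),((497,385),66),((490,278),68),((463,390),68),((312,247),66),((288,332),66)]: print(p,st(ray(a,*f(*p),z)))
```

```text
w7 rear [-79.9  21.6] [-10.4  21.6] hole [-45.1  92.5]
(519, 295) [-79.2 161.7]
(497, 385) [ -8.7 161.2]
(490, 278) [-85.5 140.7]
(463, 390) [  2.2 141.3]
(312, 247) [-77.  21.]
(288, 332) [-8.4 23.5]
```

Both views agree that the overhang is now about 21 mm, so I push 19 mm more, gently.

Request:
step_arm:
  linear:
    - [0,-3,0]
    - [0,-7,0]
    - [0,-11,0]
    - [0,-14,0]
    - [0,-16,0]
    - [0,-18,0]
    - [0,-19,0]
    - [0,-19,0]
  yaw: [0,0,0,0,0,0,0,0]
  gripper: [-1,-1,-1,-1,-1,-1,-1,-1]

```text
clock: 9.35
eef_pos: [497.8, 63.5, 87.3]
tool_rot: [-3.141, -0.0, -0.335]
force: [0.3, 0.5, -0.1]
width: 0.4
```

Run:
```python
from h import *
s=ctrl.read_state(); print(s['clock'],s['eef_pos'].round(1),s['force'].round(1),st(s['eef_pos']))
im=snap('wrist','w8.png')
A=snap('scene','s8.png'); cv2.imwrite('pics/s8z.png',cv2.resize(A['frame'][150:330,240:420],None,fx=3.3,fy=3.3,interpolation=cv2.INTER_CUBIC)[:,:,::-1])
```

```text
9.35 [497.8  63.5  87.3] [ 0.3  0.5 -0.1] [-45.9  28.8]
```

View pics/w8.png

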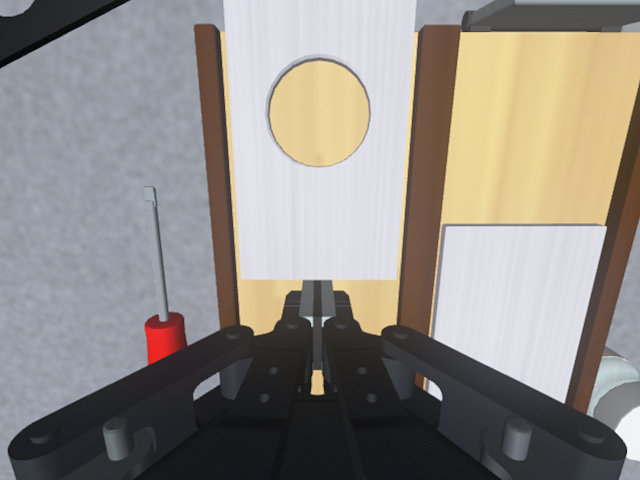

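View pics/s8z.png

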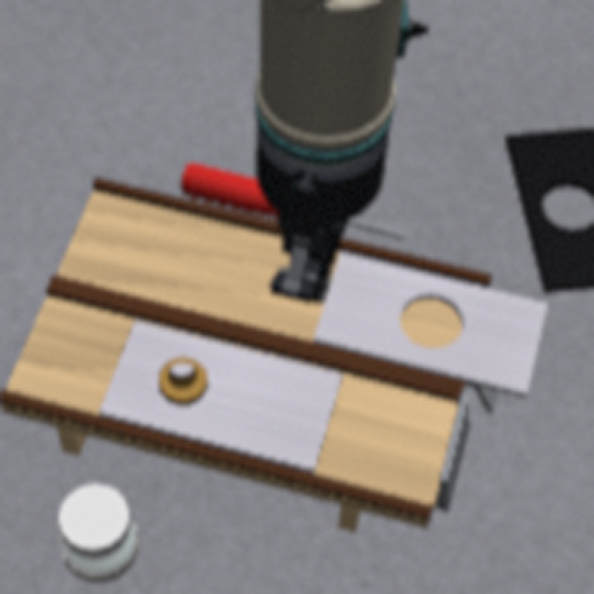

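Now I retreat backwards off the edge, lift well clear, and check the overhang from above.

Request:
step_arm:
  linear:
    - [0,6,0]
    - [0,15,0]
    - [0,25,-5]
    - [0,30,-30]
    - [0,32,-65]
    - [0,32,-105]
    - [0,32,-145]
    - [0,32,-180]
  yaw: [0,0,0,0,0,0,0,0]
  gripper: [-1,-1,-1,-1,-1,-1,-1,-1]

```text
clock: 10.12
eef_pos: [486.5, 31.5, 269.9]
tool_rot: [3.141, -0.001, -0.337]
force: [1.0, -0.1, 1.0]
width: 0.1
```

Request:
step_arm:
  linear:
    - [0,0,-20]
    - [0,0,-35]
    - [0,0,-35]
    - [0,0,-35]
    - [0,0,-35]
  yaw: [0,0,0,0,0]
  gripper: [-1,-1,-1,-1,-1]

```text
clock: 10.53
eef_pos: [486.2, 31.9, 301.5]
tool_rot: [3.14, 0.001, -0.336]
force: [-0.5, 0.3, -0.0]
width: 0.3
```

Run:
```python
from h import *
s=ctrl.read_state(); print(s['clock'],s['eef_pos'].round(1),s['force'].round(1),st(s['eef_pos']))
im=snap('wrist','w9.png')
for nm in ['holed_mid','plain','flap_near','flap_far','hub','driver','jar']:
    for r in cams.regions_of('wrist',nm)[:3]:
        P=world(im,r['pixels']); P=P[P[:,2]<150]
        print(nm,round(r['conf'],2),np.round(r['pixel']),'med',np.median(P,0).round(1),'z',np.percentile(P[:,2],[3,97]).round(1),st(np.median(P,0)))
        if nm in('holed_mid','plain'):
            Q=(P[:,:2]-S)@np.stack([ex,ey]).T; print(np.percentile(Q,[0.5,99.5],axis=0).round(1).tolist())
            A=np.c_[Q,np.ones(len(Q))]; print('tilt',np.linalg.lstsq(A,P[:,2],rcond=None)[0].round(4))
cv2.imwrite('pics/w9z.png',cv2.resize(im['frame'][20:270,240:480],None,fx=3,fy=2.4*1.0,interpolation=cv2.INTER_CUBIC)[:,:,::-1])
snap('scene','s9.png')
```

```text
10.5333 [486.2  31.9 301.5] [-0.5  0.3 -0. ] [-46.5  -4.8]
holed_mid 0.93 [153.  39.] med [382.  259.9   5. ] z [2.3 6.7] [-219.8  176.2]
[[-282.1, 129.8], [-135.9, 216.1]]
tilt [-2.1000e-03  3.9000e-03  3.7684e+00]
holed_mid 0.8 [316. 380.] med [ 399.1 -215.9    5.1] z [2.3 6.7] [ -47.3 -267.5]
[[-56.1, -291.4], [28.2, -178.1]]
tilt [-2.1200e-02  4.0000e-04  4.2402e+00]
plain 0.6 [363. 184.] med [533.   53.9  59.5] z [57.5 68.4] [-9.5 31.3]
[[-91.7, -137.0], [90.1, 144.8]]
tilt [2.00000e-04 7.10000e-03 6.08773e+01]
plain 0.56 [401. 205.] med [574.1  11.5  65.1] z [63.6 66.6] [43.2  4.8]
[[9.3, -73.5], [78.6, 64.4]]
tilt [ 4.00000e-03 -6.00000e-04  6.49241e+01]
flap_far 0.7 [413.  58.] med [618.9 141.9  85.6] z [51.8 88. ] [ 42.6 142.7]
hub 0.83 [399. 232.] med [562.  -15.1  74.3] z [68.3 89.4] [ 40.6 -24.3]
driver 0.86 [238. 232.] med [383.6  31.1  21.7] z [12.6 25.4] [-143.2  -39.4]
jar 0.65 [471. 249.] med [642.  -70.8  53.1] z [ 8.8 55.2] [134.4 -50.6]
```

View pics/w9.png

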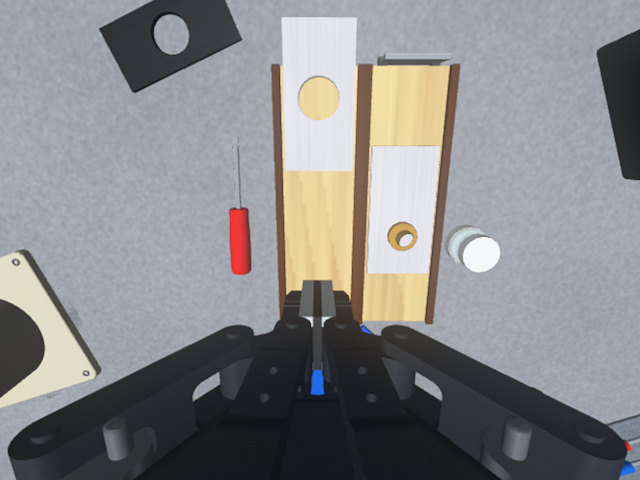

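View pics/s9.png

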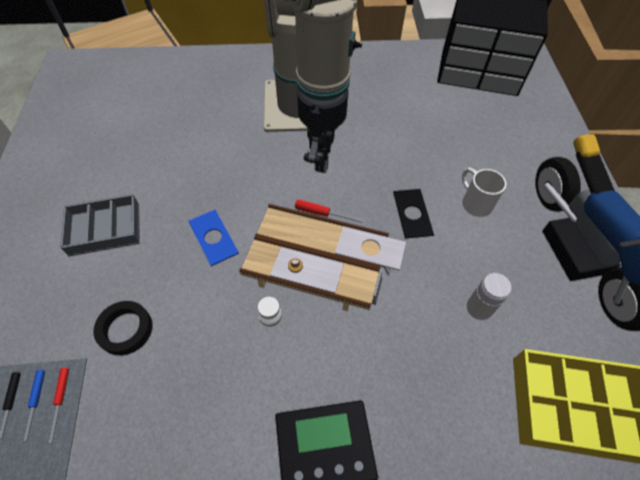

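Run:
```python
from h import *
a=dict(np.load('pics/w9.npz'))
for n,u,v,z in [('FL',282,17,66),('FR',356,16.5,66),('RL',284.5,170,66),('RR',353,170,66),('ribL',272,64.5,68),('ribR',460,65,68),('ribM',365,65,68)]: print(n,st(ray(a,u,v,z)))
I=np.indices((480,640)); m=(I[0]>22)&(I[0]<165)&(I[1]>290)&(I[1]<345)
P=world(a,m);P=P[P[:,2]>63]; Q=(P[:,:2]-S)@np.stack([ex,ey]).T
print('plate plane',np.linalg.lstsq(np.c_[Q,np.ones(len(Q))],P[:,2],rcond=None)[0].round(4),len(P))
h=(a['frame'][:,:,0].astype(int)-a['frame'][:,:,2])>40
n,l,s_,c=cv2.connectedComponentsWithStats(h.astype(np.uint8))
for i in range(1,n):
    if abs(c[i][0]-319)<6 and abs(c[i][1]-98)<8: print('hole',st(ray(a,*c[i],64)))
```

```text
FL [-79.1 179.9]
FR [-10.4 180.2]
RL [-80.6  40.5]
RR [-9.1 40.4]
ribL [-89.7 139.6]
ribR [ 90.1 138.9]
ribM [ -0.7 139. ]
plate plane [ 6.00000e-04 -3.00000e-04  6.51408e+01] 6180
hole [-45.2 110.2]
```

The overhang is 40 ± 1 mm, and the plate is flat and square in its lane. The arm is well clear, so I hand in.

Run:
```python
from h import *
s=ctrl.read_state(); print(s['clock'],abs(s['qd']).max()); print(ctrl.finish_job())
```

```text
10.9833 0.00347086209029748
the job is handed in; nothing more can be done
None
```

I tipped the near lane's stop outwards with the closed fingertips, and it dropped to hang below the deck. I then pushed the holed plate from its rear edge along the near lane. It ran about 106 mm, in short slow pushes. I backed off, lifted clear and handed in at about 11 s.

**Plate:** the last wrist view put its front edge at stand y ≈ 180 mm against the mouth at 139–140 mm, an overhang of about 40 to 41 mm. The hole's centre was at (−45, 110) mm and the rear edge at 40 mm. The plate's top was level, with a fitted tilt under 0.001.

**Everything else:** the far stop still stands upright. The plain plate, hub, driver and jar measured within a few millimetres of where they began.

**Robot:** the arm finished about 300 mm up (TCP height), and I saw no tool force above about 2 N in the readings.

**Checks that failed or disagreed:**
- The network did not find the holed plate in its final place; it reported only the black and blue look-alikes. I measured the final pose from the image and depth instead.
- The plate's top read about 65 mm in depth against 66 mm nominal, which is within the calibration.
- The network did not report the near stop in the final wrist view, where the overhanging plate covers it. I saw it hanging in the scene view before the push, and part of it still showed below the plate after the last push.

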